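Fit the top plate onto a clock movement

TASK

Pull the top drawer of the little wooden cabinet out to its stop, take the brass clock plate out of it by its upright bridge, and lower it over the three pins of the clock movement, holding it until it rests flush on the pillars, then let go. The end with two holes goes to the end with two pins, bridge upwards. Leave the drawer open, and leave the other things on the bench where they are.

Things in the scene. Friction and masses are not known exactly. Their poses are not given: they have to be found in the camera images.
- cabinet_drawer0 (a joint): How far the cabinet's top drawer is pulled out, m: 0 closed, 0.1736 at its stop. It starts shut or up to 20 mm ajar and slides along the cabinet's own -x, with about 1 N of friction.
- cabinet_drawer0_handle (a point): Middle of the top drawer's handle: a level steel bar, 11 mm thick, 120 mm long along its own y, 112 mm above the bench and 35 mm in front of the drawer front; moves with the drawer. Its axes are the cabinet's: -x is the pulling direction, z up. The bar's centre lies 38 mm below the cabinet's top.
- cabinet: Fixed wooden two-drawer cabinet on the bench, 250 mm deep (x) x 250 mm wide (y) x 150 mm high. Origin: centre of its underside; its front faces its -x. The top drawer is 205 mm long x 208 mm wide inside, its floor 85 mm and its rim 128 mm above the bench.
- plate: Loose brass plate, 110 (x) x 80 (y) x 6 mm, 0.4 kg, flat in the front half of the top drawer, its long side across the drawer. On its middle stands a brass bridge to grip: 50 mm along x, 16 mm wide along y, top 42 mm above the plate's underside. Three 13 mm through holes: x = +42, y = +27 and -27 mm, and x = -42, y = 0. Origin: centre of its underside; z up.
- movement: Open clock movement fixed on the bench: dark wooden stand 130 (x) x 100 (y) x 20 mm, brass wheels, three upright brass pillars 18 mm thick, flat tops (shoulders) 66 mm above the bench. On each stands a steel pin 9 mm thick, 18 mm high, the upper 7 mm tapered to 4 mm. Pillars at x = +42, y = +27 and -27 mm, and x = -42, y = 0. Origin: centre of the stand's underside.
- seat (a point): Point in the movement, in the plane of the three pillar shoulders, midway, with the movement's axes (66 mm above its origin). The plate's origin and axes coincide with it when the plate is on.
- jar: Bystander: white screw-top jar, 60 mm across, 75 mm tall.
- blower: Bystander: terracotta-coloured dust blower bulb with an upright nozzle, 66 mm across, 110 mm tall.
- dial: Bystander: round white clock dial with a brass rim lying flat, 110 mm across, 5 mm thick.
- screwdriver: Bystander: black-handled screwdriver lying flat, 170 mm long.
- hammer: Bystander: small wooden-handled hammer lying flat, 240 mm long.
- pliers: Bystander: pliers with blue handles lying flat, 140 mm long, 12 mm thick.
- stick_box: Bystander: small wooden box holding upright pegwood sticks, 70 x 50 mm, sticks to 115 mm high.
There are look-alikes about, which are no part of the job. What is shaped like the movement but white is not meant.

How it is judged:
By the outcome, as a careful person would: the job done as asked, in the order asked, and still so for the second after the job is handed in, with the robot touching nothing.
It also fails if it takes over 58 s, if anything falls off the work surface, if the arm or the gripper's body presses on something with over 40 N, if the wrist force passes 120 N, or if a joint passes its speed limit or range.

ROBOT

A 6-joint arm with a two-finger parallel gripper is mounted at the origin on the work surface. World frame = base frame: x ahead of the robot, y to its left, z up, the work surface at z = 0. Lengths are in m, angles in rad, forces in N, time in s.
With the tool pointing down it reaches from about 0.35 to 0.975 m from the base axis. Payload 4.9 kg.
Tool frame: the origin (TCP) lies at the very end of the fingers, on their centre line; the grasp point (between the pads) lies 19 mm behind it; z points along the fingers, y is the line along which they close (so a half turn about z gives the same grasp; the last joint's range is limited). The gripper opens to 85 mm and grips with 20 to 120 N. Pads are 22 mm wide; open, the fingers measure 114 mm over their backs; the gripper's body (76 mm by 85 mm) begins 54 mm behind the grasp point. The pads swing forward as they close: fully open they stand 13 mm farther back than shut.
Start: joints at [-1.259, 0.053, 1.613, -0, 1.476, -0.119], TCP at [0.261, -0.568, 0.231] pointing down, gripper open.
Joint ranges: [-3.01, 3.01], [-1.01, 2.22], [0.06, 2.58], [-1.02, 4.17], [0.09, 2.62], [-3.14, 3.14]. Speed limits (rad/s): [2.57, 2.57, 3.14, 3.14, 3.14, 3.14].

INTERFACE

Orientations are given as a rotation vector (axis times angle).
In Python, from station import get_obs, get_image, get_calibration, finish_job gives the robot as it stands.
- The arm moves only by the tool servo_tool, never from a script. Its argument "increments" is a list of rows, each a list of 5 numbers: the opening, from 0 (shut) to 1 (fully open), then the shift along the tool's x, y, z in mm, then the turn about the tool's z in degrees. In form: [[jaw, tx, ty, tz, spin], ...]. A call has 1 to 12 rows; each row shifts and turns the commanded pose from where the row before left it, along the tool's axes as they then stand; what a row does not reach is not made up. A row lasts 1/8 s, in which the tool goes at most 62.5 mm and 10.7 degrees, less where a joint would pass 70% of its speed; a pose out of reach is approached as far as the arm can. A call is refused whole if a number of a shift passes 62.5 or a number of a turn 10.7, either way. A call with a gripper value outside its range is refused whole. The fingers move at their own pace and stop on an object; "force" is the grip in N (left out, the last holds). Time passes only in rows, so rows that do not move let the fingers close. It gives the time, the measured TCP pose, the force, the opening and the grip force at its end, in the units of the state.
- get_obs(): the state, without advancing time (a new reading comes with each control period).
- get_image(name): name is "side" or "top"; returns the picture (400x640x3 uint8, red, green, blue); there is no depth.
- get_calibration(name): a dict with "fx", "fy", "cx", "cy" (pixels), "R" (3x3) and "t" (3): a world point X has camera coordinates R X + t. Camera axes: x right, y down, z forward; pixel columns grow to the right and rows downward; lengths in m; the calibration is good to about 2 mm. A picture is of the moment at which its call begins. get_calibration takes no time and is no camera call.
- finish_job(): hands the job in; it is judged then, once.
The state is a dict: "t": time; "q": joint angles; "dq": joint speeds; "effort": joint torques, N m; "tool_pos": TCP position; "tool_rot": TCP orientation; "contact_force": force on the tool from outside, world axes, zero at the start; "wrist_torque": the same for the moment, N m; "opening": finger opening in m; "grip_force": force on a finger pad.
Only numpy, scipy, OpenCV 4.12 (cv2) and the standard library are available. Lean on these libraries where they do the work, as an engineer would, in place of code of your own. Each camera call takes 0.05 s, during which the arm holds its last target. There are 200 camera calls.

## Working session

There is one attempt and no reset: what is moved stays moved. The work goes in short steps, Python scripts to look and compute and a tool call to move; the robot and the scene stay as the last step left them, time stands still between calls to the robot, and variables do not carry over. Pictures are saved under pics/ and viewed, at most 10 in all, crops included, and the job is handed in when it is done.

Besides the shell and the picture viewer there is one more tool, called after "Request:" as name([rows], argument=value, ...), one row to a line, values as JSON. servo_tool: Moves the arm, as the interface text tells. Its arguments: {"type":"object","properties":{"increments":{"type":"array"},"force":{"type":"number"}},"required":["increments"]}

```bash
mkdir -p pics; ls; python3 - <<'E'
from station import *
import cv2,numpy as np
o=get_obs()
print(o)
for n in ("side","top"):
    im=get_image(n); cv2.imwrite(f"pics/{n}0.png",im[:,:,::-1])
    c=get_calibration(n); print(n,c); R=np.array(c["R"]);print(-R.T@np.array(c["t"]))
E
```

```text
pics
{'t': 0.0, 'q': array([-1.25902022e+00,  5.33306066e-02,  1.61426755e+00, -8.51843603e-06,
        1.47594175e+00, -1.19018467e-01]), 'dq': array([ 2.29130675e-03, -2.87079193e-04,  2.15799530e-05, -4.24729944e-04,
       -1.47084650e-03, -4.14453677e-04]), 'effort': array([-1.66630281e-03, -3.93687308e+01, -3.70181894e+01, -5.90440413e-05,
        7.14452079e-03, -5.33816618e-06]), 'tool_pos': array([ 0.2607993 , -0.56733114,  0.23009506]), 'tool_rot': array([-3.06710242e+00, -6.71057200e-01,  3.07409460e-04]), 'contact_force': array([-0.49216569, -0.49195556, -0.06310584]), 'wrist_torque': array([-0.01705359,  0.02309286,  0.02477462]), 'grip_force': 0.0, 'opening': 0.08550142534661838}
side {'fx': 442.12834347765516, 'fy': 442.12834347765516, 'cx': 323.8464081554623, 'cy': 203.78184833530455, 'R': array([[-0.38041121, -0.92481022, -0.00365519],
       [-0.54854976,  0.22881881, -0.80419843],
       [ 0.7445673 , -0.30392105, -0.59434967]]), 't': array([0.12268472, 0.35700374, 1.14422785])}
[-0.60944969  0.37952584  0.96762172]
top {'fx': 509.98119743922234, 'fy': 509.98119743922234, 'cx': 316.34150142230374, 'cy': 193.10136233659594, 'R': array([[-0.00276294, -0.99999466, -0.00174494],
       [-0.97592799,  0.00307697, -0.21807128],
       [ 0.21807549,  0.00110042, -0.97593128]]), 't': array([-0.08706442,  0.50761165,  1.51738883])}
[ 0.16424656 -0.09029563  1.59141083]
```

View pics/top0.png

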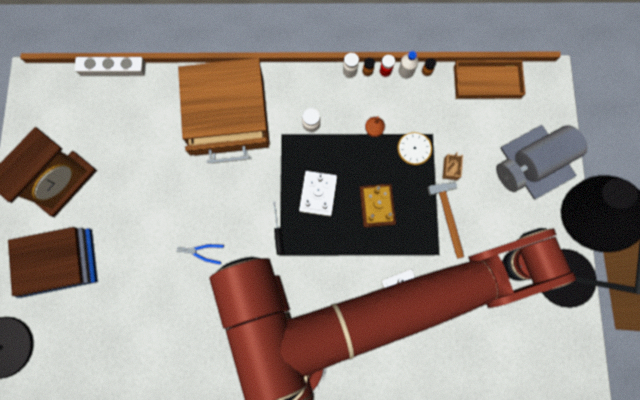

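View pics/side0.png

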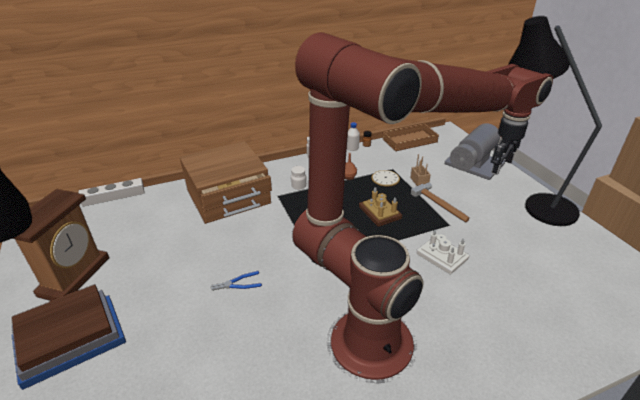

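The top view shows the cabinet at (225,105) with its front towards the robot and the handle bar near (228,156). The brass movement is at (378,204), with white look-alikes at (318,193) and (398,280). I'll enlarge the cabinet and the movement.

```bash
python3 - <<'E'
import cv2,numpy as np
t=cv2.imread("pics/top0.png"); s=cv2.imread("pics/side0.png")
def crop(im,x,y,w,h,W=400,H=300): return cv2.resize(im[y:y+h,x:x+w],(W,H),interpolation=cv2.INTER_CUBIC)
a=np.hstack([crop(t,175,52,100,120,400,480),crop(t,353,177,50,60,400,480)])
cv2.imwrite("pics/c1.png",a)
b=np.hstack([crop(s,175,142,100,80,400,320),crop(s,355,180,50,40,400,320)])
cv2.imwrite("pics/c2.png",b)
E
```

```text
(no output)
```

View pics/c1.png

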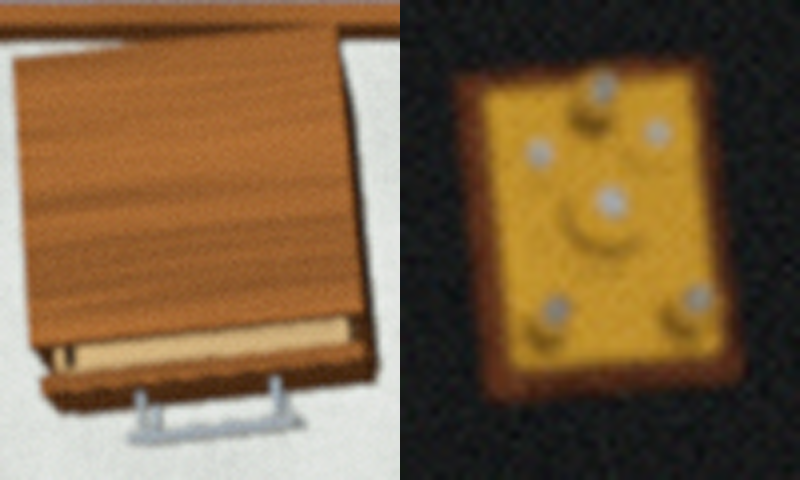

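View pics/c2.png

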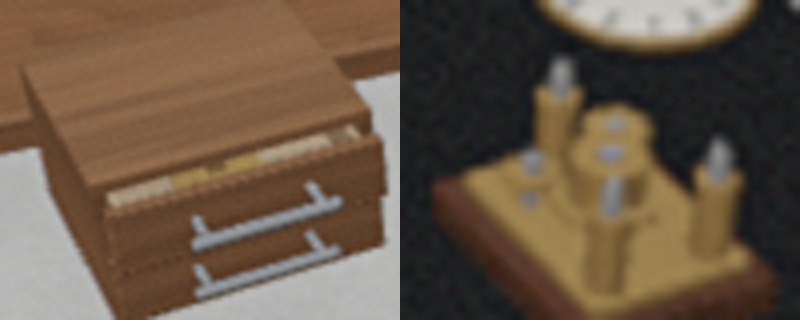

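```bash
cat > h.py <<'E'
import numpy as np,cv2
from station import *
def cal(n):
    c=get_calibration(n); return np.array([[c["fx"],0,c["cx"]],[0,c["fy"],c["cy"]],[0,0,1]]),np.array(c["R"]),np.array(c["t"])
def ray(n,uv):
    K,R,t=cal(n); return -R.T@t, R.T@np.linalg.solve(K,[uv[0],uv[1],1])
def onz(n,uv,z):
    o,d=ray(n,uv); return o+d*(z-o[2])/d[2]
def tri(u,v):
    o1,d1=ray("top",u);o2,d2=ray("side",v)
    A=np.c_[d1,-d2]; s=np.linalg.lstsq(A,o2-o1,rcond=None)[0]
    p,q=o1+s[0]*d1,o2+s[1]*d2; return (p+q)/2,np.linalg.norm(p-q)
def proj(n,X):
    K,R,t=cal(n); p=K@(R@np.asarray(X)+t); return p[:2]/p[2]
def grey(im,box,smax=60,vmin=130):
    x,y,w,h=box; hsv=cv2.cvtColor(im[y:y+h,x:x+w],cv2.COLOR_BGR2HSV)
    m=((hsv[...,1]<smax)&(hsv[...,2]>vmin)).astype(np.uint8)
    n,l,st,c=cv2.connectedComponentsWithStats(m)
    return [(c[i]+[x,y],st[i,4]) for i in range(1,n)]
E
python3 - <<'E'
from h import *
np.set_printoptions(precision=4,suppress=True)
t=cv2.imread("pics/top0.png"); s=cv2.imread("pics/side0.png")
print("top",grey(t,(357,180,44,48),110,120)); print("side",grey(s,(358,183,48,34),60,110))
P=[((378.2,188),(375,189.4)),((390.3,214.3),(394.8,200)),((372.4,215.8),(381.5,204.4))]
for u,v in P: print("pin tri",*tri(u,v),onz("top",u,.076),onz("side",v,.076))
for u in [(207.8,161.2),(250.5,157.6)]: print("handle",onz("top",u,.112))
for v in [(175+195/4,142+243/4),(175+338/4,142+203/4)]: print("handle side",onz("side",v,.112))
# cabinet top corners
for u in [(14,60),(338,25),(362,312),(33,347)]: print("cab",onz("top",(175+u[0]/4,52+u[1]/4),.15))
# drawer front outer edge top
for u in [(42,380),(375,348)]: print("front",onz("top",(175+u[0]/4,52+u[1]/4),.14))
E
```

```text
top [(array([378.1111, 187.3333]), np.int32(9)), (array([384.7143, 193.    ]), np.int32(7)), (array([370.    , 195.7143]), np.int32(7)), (array([379. , 201.8]), np.int32(10)), (array([389.875, 213.875]), np.int32(8)), (array([372.    , 215.2857]), np.int32(7))]
side [(array([386.   , 183.375]), np.int32(24)), (array([374.5, 189.5]), np.int32(8)), (array([381.5, 195. ]), np.int32(2)), (array([381. , 198.5]), np.int32(6)), (array([394.3, 200.3]), np.int32(10)), (array([371.    , 199.7143]), np.int32(7)), (array([381., 204.]), np.int32(13)), (array([370.5, 204.5]), np.int32(4))]
pin tri [ 0.5185 -0.2774  0.0748] 0.00013864177188643262 [ 0.5182 -0.2774  0.076 ] [ 0.517  -0.2765  0.076 ]
pin tri [ 0.4373 -0.3117  0.0731] 0.00043778464253294946 [ 0.4367 -0.3115  0.076 ] [ 0.434  -0.3093  0.076 ]
pin tri [ 0.4329 -0.2576  0.0727] 0.00031148638261086663 [ 0.4322 -0.2574  0.076 ] [ 0.4292 -0.2551  0.076 ]
handle [0.5944 0.2384 0.112 ]
handle [0.6053 0.1099 0.112 ]
handle side [0.5937 0.242  0.112 ]
handle side [0.6039 0.1185 0.112 ]
cab [0.884 0.333 0.15 ]
cab [0.9123 0.0851 0.15  ]
cab [0.6794 0.0623 0.15  ]
cab [0.6529 0.3059 0.15  ]
front [0.6305 0.3006 0.14  ]
front [0.6546 0.0531 0.14  ]
```

The pins and handle triangulate consistently: 84 mm and 54 mm pin spacings, two-pin end towards the robot. I'll spin first so the fingers close along the cabinet's x (ψ≈95.5°), then travel.

Request:
servo_tool([
  [0.3, 0, 0, 0, -10.1],
  [0.3, 0, 0, 0, -10.1],
  [0.3, 0, 0, 0, -10.1],
  [0.3, 0, 0, 0, -10.1],
  [0.3, 0, 0, 0, -10.1],
  [0.3, 0, 0, 0, -10.1],
  [0.3, 0, 0, 0, -10.1],
  [0.3, 0, 0, 0, 0],
], force=30)

```text
t: 1.1
tool_pos: [0.2609, -0.5676, 0.2307]
tool_rot: [-2.116, -2.32, -0.001]
contact_force: [0.4, -0.3, 0.5]
opening: 0.0259
grip_force: 0.0
```

```bash
cat >> h.py <<'E'
from scipy.spatial.transform import Rotation as Ro
def plan(target,psi=None):
    o=get_obs(); R=Ro.from_rotvec(o["tool_rot"]).as_matrix(); p=np.array(o["tool_pos"])
    y=np.degrees(np.arctan2(R[1,0],R[0,0]))
    print("t",round(o["t"],2),"pos",p.round(4),"psi",round(y,2),"tilt",R[:,2].round(4),"F",np.round(o["contact_force"],1),"open",round(o["opening"],4),"grip",round(o["grip_force"],1),"q5",round(o["q"][5],2))
    if target is not None: print("tool shift mm",(R.T@(np.array(target)-p)*1000).round(1))
    if psi is not None: print("spin deg",round((y-psi+180)%360-180,2))
E
python3 -c "
from h import *
plan([.598,.176,.20],95.5)"
```

```text
t 1.1 pos [ 0.2609 -0.5676  0.2307] psi 95.27 tilt [-3.0e-04  1.1e-03 -1.0e+00] F [ 0.4 -0.3  0.5] open 0.0259 grip 0.0 q5 -1.35
tool shift mm [709.5 403.9  31.3]
spin deg -0.23
```

Request:
servo_tool([
  [0.3, 44, 25, 0, 0],
  [0.3, 44, 25, 0, 0],
  [0.3, 44, 25, 0, 0],
  [0.3, 44, 25, 0, 0],
  [0.3, 44, 25, 0, 0],
  [0.3, 44, 25, 0, 0],
  [0.3, 44, 25, 0, 0],
  [0.3, 44, 25, 0, 0],
  [0.3, 44, 25, 0, 0],
  [0.3, 44, 25, 0, 0],
  [0.3, 44, 25, 0, 0],
  [0.3, 44, 25, 0, 0],
])

```text
t: 2.6
tool_pos: [0.5105, -0.0124, 0.2313]
tool_rot: [2.118, 2.32, 0.0]
contact_force: [-0.1, -0.5, -0.2]
opening: 0.0256
grip_force: 0.0
```

Request:
servo_tool([
  [0.3, 44, 25, 0, 0],
  [0.3, 44, 25, 0, 0],
  [0.3, 44, 25, 0, 0],
  [0.3, 44, 25, 0, 0],
  [0.3, 5.5, 4, 0, 0],
  [0.3, 0, 0, 0, 0],
  [0.3, 0, 0, 0, 0],
])

```text
t: 3.48
tool_pos: [0.5963, 0.1752, 0.2312]
tool_rot: [2.117, 2.321, -0.001]
contact_force: [-0.2, 0.1, 0.1]
opening: 0.0257
grip_force: 0.0
```

```bash
python3 -c "
from h import *
plan([.598,.176,.093],95.5)
for n,(x,y,w,h) in dict(top=(165,110,110,80),side=(165,110,110,110)).items():
    im=get_image(n)[:,:,::-1]; cv2.imwrite(f'pics/{n}1.png',im)
a,b=cv2.imread('pics/top1.png')[110:190,170:270],cv2.imread('pics/side1.png')[100:220,165:285]
cv2.imwrite('pics/c3.png',np.hstack([cv2.resize(a,(400,320),interpolation=2),cv2.resize(b,(320,320),interpolation=2)]))"
```

```text
t 3.48 pos [0.5963 0.1752 0.2312] psi 95.26 tilt [-3.e-04 -4.e-04 -1.e+00] F [-0.2  0.1  0.1] open 0.0257 grip 0.0 q5 0.07
tool shift mm [  0.7   1.8 138.2]
spin deg -0.24
```

View pics/c3.png

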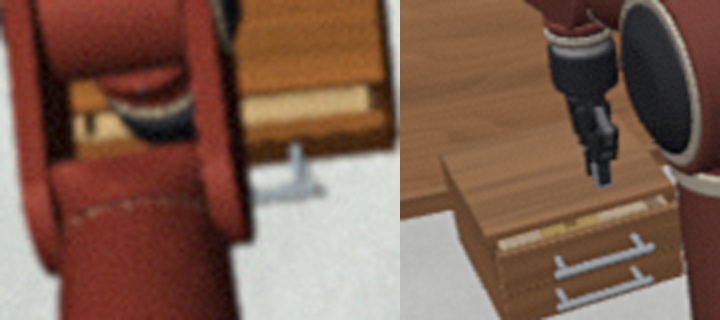

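Side view: fingertip at about (241,169), above and in line with the top handle bar; the top view is blocked by the arm. Descending astride the bar.

Request:
servo_tool([
  [0.3, 0, 1, 50, 0],
  [0.3, 0, 0, 40, 0],
  [0.3, 0, 0, 20, 0],
  [0.3, 0, 0, 14, 0],
  [0.3, 0, 0, 12, 0],
  [0.3, 0, 0, 0, 0],
])

```text
t: 4.32
tool_pos: [0.5976, 0.1765, 0.0952]
tool_rot: [-2.115, -2.323, 0.0]
contact_force: [-0.9, -0.3, -0.8]
opening: 0.0257
grip_force: 0.0
```

Request:
servo_tool([
  [0.0, 0, 0, 0, 0],
  [0.0, 0, 0, 0, 0],
  [0.0, 0, 0, 0, 0],
  [0.0, 0, 0, 0, 0],
], force=30)

```text
t: 4.82
tool_pos: [0.5985, 0.1766, 0.0965]
tool_rot: [2.113, 2.322, 0.003]
contact_force: [0.8, -0.3, 3.8]
opening: 0.0098
grip_force: 29.5
```

Bar gripped (10 mm opening). Pulling along −tool y.

Request:
servo_tool([
  [0.0, 0, -8, 0, 0],
  [0.0, 0, -15, 0, 0],
  [0.0, 0, -15, 0, 0],
  [0.0, 0, -15, 0, 0],
  [0.0, 0, -15, 0, 0],
  [0.0, 0, -15, 0, 0],
  [0.0, 0, -15, 0, 0],
  [0.0, 0, -15, 0, 0],
  [0.0, 0, -15, 0, 0],
  [0.0, 0, -12, 0, 0],
  [0, 0, 0, 0, 0],
])

```text
t: 6.2
tool_pos: [0.4577, 0.1611, 0.0965]
tool_rot: [2.111, 2.321, -0.005]
contact_force: [0.2, -10.6, 8.6]
opening: 0.0094
grip_force: 30.4
```

Request:
servo_tool([
  [0.0, 0, -4, 0, 0],
  [0.0, 0, -4, 0, 0],
  [0.0, 0, -3, 0, 0],
  [0.0, 0, 0, 0, 0],
])

```text
t: 6.7
tool_pos: [0.4474, 0.1599, 0.0965]
tool_rot: [2.111, 2.32, -0.005]
contact_force: [0.3, -10.0, 9.2]
opening: 0.0098
grip_force: 30.5
```

Request:
servo_tool([
  [0.0, 0, -3, 0, 0],
  [0.0, 0, -2, 0, 0],
  [0.0, 0, 0, 0, 0],
])

```text
t: 7.08
tool_pos: [0.4461, 0.1598, 0.0965]
tool_rot: [2.107, 2.315, 0.008]
contact_force: [15.3, -7.9, -3.5]
opening: 0.0098
grip_force: 29.7
```

Request:
servo_tool([
  [0.0, 0, -2, 0, 0],
  [0.0, 0, -2, 0, 0],
  [0.0, 0, 0, 0, 0],
])

```text
t: 7.45
tool_pos: [0.4461, 0.1598, 0.0967]
tool_rot: [2.102, 2.309, 0.022]
contact_force: [31.7, -5.3, -16.2]
opening: 0.0098
grip_force: 29.3
```

Hard stop reached: position stays at 0.4461 while the force rises to 32 N. Relaxing the overshoot, then releasing and rising.

Request:
servo_tool([
  [0.0, 0, 4, 0, 0],
  [0.0, 0, 2, 0, 0],
  [0.0, 0, 0, 0, 0],
])

```text
t: 7.82
tool_pos: [0.4461, 0.1598, 0.0965]
tool_rot: [2.109, 2.318, -0.0]
contact_force: [7.2, -9.2, 4.6]
opening: 0.0099
grip_force: 30.7
```

Request:
servo_tool([
  [0.28, 0, 0, 0, 0],
  [0.28, 0, 0, 0, 0],
  [0.28, 0, 0, 0, 0],
  [0.28, 0, 0, -15, 0],
  [0.28, 0, 0, -25, 0],
  [0.28, 0, 0, -60, 0],
  [0.28, 0, 0, -60, 0],
  [0.28, 0, 0, -20, 0],
  [0.4, 60, 0, 0, 0],
  [0.4, 60, 0, 0, 0],
  [0.4, 60, 0, 0, 0],
  [0.4, 0, 0, 0, 0],
])

```text
t: 9.32
tool_pos: [0.4259, 0.3442, 0.2745]
tool_rot: [-2.108, -2.328, 0.003]
contact_force: [0.6, -0.3, -0.1]
opening: 0.0339
grip_force: 0.0
```

```bash
python3 -c "
from h import *
plan(None)
for n in ('top','side'):
    cv2.imwrite(f'pics/{n}2.png',get_image(n)[:,:,::-1])
a,b=cv2.imread('pics/top2.png')[60:240,160:320],cv2.imread('pics/side2.png')[100:280,150:310]
cv2.imwrite('pics/c4.png',np.hstack([cv2.resize(a,(400,450),interpolation=2),cv2.resize(b,(400,450),interpolation=2)]))"
```

```text
t 9.32 pos [0.4259 0.3442 0.2745] psi 95.69 tilt [-2.1e-03 -5.0e-04 -1.0e+00] F [ 0.6 -0.3 -0.1] open 0.0339 grip 0.0 q5 0.44
```

View pics/c4.png

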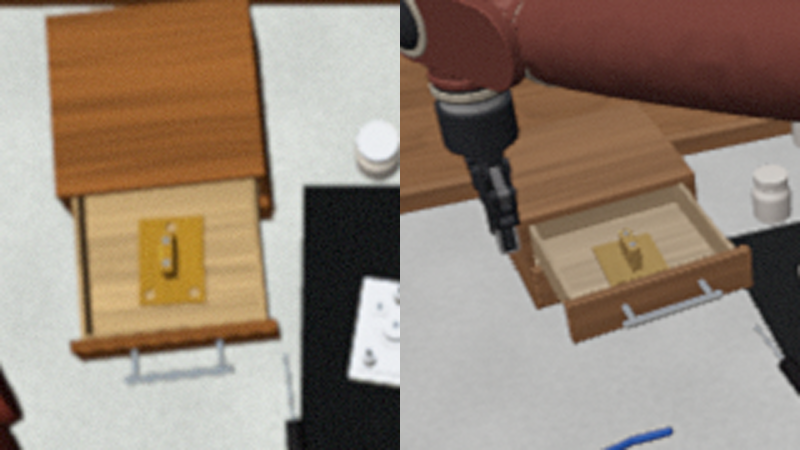

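The drawer is fully open. The brass plate lies with its long side along the pull direction: single hole at the back near crop (171,228), two holes at the front near (150,295) and (193,293). That is the same heading as the movement, so the grip must close across y. I'll measure the plate.

```bash
cat > meas.py <<'E'
from h import *
np.set_printoptions(precision=4,suppress=True)
t=cv2.imread("pics/top2.png"); x0,y0=205,135
c=t[y0:y0+60,x0:x0+50]; hsv=cv2.cvtColor(cv2.resize(c,None,fx=4,fy=4,interpolation=2),cv2.COLOR_BGR2HSV)
m=((hsv[...,1]>165)&(hsv[...,0]>17)&(hsv[...,0]<32)).astype(np.uint8)
cs,_=cv2.findContours(m,0,1); k=max(cs,key=cv2.contourArea)
px=lambda q:(np.array(q)+.5)/4-.5+[x0,y0]
w=np.array([onz("top",px(p[0]),.091)[:2] for p in k])*1000
r=cv2.minAreaRect(w.astype(np.float32)); print("plate rect mm",r)
# hole blobs: pale within plate hull
hull=np.zeros_like(m); cv2.fillConvexPoly(hull,cv2.convexHull(k),1)
h=hull&(hsv[...,1]<135).astype(np.uint8)
n,l,st,ce=cv2.connectedComponentsWithStats(h)
for i in range(1,n):
    if st[i,4]>8: print("hole",px(ce[i]),st[i,4],onz("top",px(ce[i]),.088),onz("top",px(ce[i]),.127))
hd=[(160+130/2.5,60+380/2.5),(160+232/2.5,60+369/2.5)]
for u in hd: print("handle",onz("top",u,.112))
E
python3 meas.py
```

```text
plate rect mm ((592.1445922851562, 180.34474182128906), (107.9734115600586, 78.39140319824219), 2.6653072834014893)
hole [228.0212 150.6314] 118 [0.635 0.183 0.088] [0.6228 0.1759 0.127 ]
hole [225.8904 155.6278] 178 [0.619  0.1889 0.088 ] [0.6072 0.1817 0.127 ]
hole [226.0579 164.6236] 175 [0.5903 0.1874 0.088 ] [0.5793 0.1802 0.127 ]
hole [237.3217 176.579 ] 136 [0.5525 0.1518 0.088 ] [0.5424 0.1455 0.127 ]
hole [219.562  177.5226] 127 [0.5497 0.2057 0.088 ] [0.5397 0.198  0.127 ]
handle [0.4387 0.2192 0.112 ]
handle [0.4515 0.0992 0.112 ]
```

Plate: origin (0.5925, 0.1806), yaw 182.8°. Hole spacings 84 and 54 mm agree with the given sizes. Turning the tool to ψ≈2.8°.

Request:
servo_tool([
  [0.5, 0, 0, 0, 10.3],
  [0.5, 0, 0, 0, 10.3],
  [0.5, 0, 0, 0, 10.3],
  [0.5, 0, 0, 0, 10.3],
  [0.5, 0, 0, 0, 10.3],
  [0.5, 0, 0, 0, 10.3],
  [0.5, 0, 0, 0, 10.3],
  [0.5, 0, 0, 0, 10.3],
  [0.5, 0, 0, 0, 10.3],
  [0.5, 0, 0, 0, 0.2],
  [0.5, 0, 0, 0, 0],
])

```text
t: 10.8
tool_pos: [0.4276, 0.3404, 0.2754]
tool_rot: [3.141, 0.07, 0.0]
contact_force: [-0.3, 0.8, -0.1]
opening: 0.0428
grip_force: 0.0
```

```bash
python3 -c "
from h import *
plan([.5927,.1807,.2],2.8)"
```

```text
t 10.8 pos [0.4276 0.3404 0.2754] psi 2.55 tilt [ 0.e+00 -1.e-04 -1.e+00] F [-0.3  0.8 -0.1] open 0.0428 grip 0.0 q5 2.06
tool shift mm [157.8 166.9  75.4]
spin deg -0.25
```

Request:
servo_tool([
  [0.5, 31.5, 33.4, 12, 0],
  [0.5, 31.5, 33.4, 12, 0],
  [0.5, 31.5, 33.4, 12, 0],
  [0.5, 31.5, 33.4, 12, 0],
  [0.5, 31.8, 33.3, 12, -0.2],
  [0.5, 0, 0, 15, 0],
  [0.5, 0, 0, 0, 0],
  [0.5, 0, 0, 0, 0],
])

```text
t: 11.8
tool_pos: [0.5918, 0.1822, 0.2008]
tool_rot: [-3.14, -0.076, -0.0]
contact_force: [-0.5, 0.7, 0.1]
opening: 0.0427
grip_force: 0.0
```

```bash
python3 -c "
from h import *
plan([.5927,.1807,.097],2.8)"
```

```text
t 11.8 pos [0.5918 0.1822 0.2008] psi 2.78 tilt [ 3.e-04  3.e-04 -1.e+00] F [-0.5  0.7  0.1] open 0.0427 grip 0.0 q5 1.7
tool shift mm [  0.8   1.5 103.8]
spin deg -0.02
```

Request:
servo_tool([
  [0.5, 0.8, 1.4, 40, 0],
  [0.5, 0, 0, 30, 0],
  [0.5, 0, 0, 18, 0],
  [0.5, 0, 0, 12, 0],
  [0.5, 0, 0, 3, 0],
  [0.5, 0, 0, 0, 0],
  [0.5, 0, 0, 0, 0],
])

```text
t: 12.68
tool_pos: [0.594, 0.1801, 0.0986]
tool_rot: [-3.14, -0.074, -0.003]
contact_force: [0.8, -0.8, 0.5]
opening: 0.043
grip_force: 0.0
```

Request:
servo_tool([
  [0.0, 0, 0, 0, 0],
  [0.0, 0, 0, 0, 0],
  [0.0, 0, 0, 0, 0],
  [0.0, 0, 0, 0, 0],
  [0.0, 0, 0, 0, 0],
  [0.0, 0, 0, 0, 0],
], force=50)

```text
t: 13.42
tool_pos: [0.5937, 0.1803, 0.0982]
tool_rot: [-3.14, -0.074, -0.002]
contact_force: [-0.9, 1.6, 5.2]
opening: 0.0154
grip_force: 49.9
```

```bash
python3 -c "
from h import *
plan(None)"
```

```text
t 13.43 pos [0.5937 0.1803 0.0982] psi 2.68 tilt [ 1.4e-03  6.0e-04 -1.0e+00] F [-0.9  1.6  5.2] open 0.0154 grip 49.9 q5 1.7
```

Request:
servo_tool([
  [0.0, 0, 0, -10, 0],
  [0.0, 0, 0, -20, 0],
  [0.0, 0, 0, -30, 0],
  [0.0, 0, 0, -35, 0],
  [0.0, 0, 0, -35, 0],
  [0.0, 0, 0, -20, 0],
  [0.0, 0, 0, 0, 0],
  [0.0, 0, 0, 0, 0],
], force=60)

```text
t: 14.42
tool_pos: [0.5923, 0.1798, 0.2453]
tool_rot: [3.14, 0.073, -0.005]
contact_force: [-0.2, -0.7, -4.3]
opening: 0.0155
grip_force: 58.8
```

```bash
python3 -c "
from h import *
plan([.4777,-.281,.22],4.9)"
```

```text
t 14.43 pos [0.5923 0.1798 0.2453] psi 2.68 tilt [-3.2e-03 -6.0e-04 -1.0e+00] F [-0.2 -0.7 -4.3] open 0.0155 grip 58.8 q5 1.7
tool shift mm [-135.9  454.9   25.9]
spin deg -2.22
```

Request:
servo_tool([
  [0.0, -7, 23, 0, 0],
  [0.0, -13.6, 45, 0, 0],
  [0.0, -13.6, 45, 0, 0],
  [0.0, -13.6, 45, 0, 0],
  [0.0, -13.6, 45, 0, 0],
  [0.0, -13.6, 45, 0, 0],
  [0.0, -13.6, 45, 0, 0],
  [0.0, -13.6, 45, 0, 0],
  [0.0, -13.6, 45, 0, 0],
  [0.0, -13.6, 45, 0, 0],
  [0.0, -6.5, 26, 0, 0],
  [0.0, 0, 0, 0, -2.2],
])

```text
t: 15.92
tool_pos: [0.4765, -0.282, 0.2454]
tool_rot: [-3.138, -0.129, 0.005]
contact_force: [0.2, 0.5, -4.4]
opening: 0.0152
grip_force: 59.4
```

Request:
servo_tool([
  [0.0, 0, 0, 30, 0],
  [0.0, 0, 0, 30, 0],
  [0.0, 0, 0, 20, 0],
  [0.0, 0, 0, 10, 0],
  [0.0, 0, 0, 0, 0],
  [0.0, 0, 0, 0, 0],
  [0.0, 0, 0, 0, 0],
])

```text
t: 16.8
tool_pos: [0.4794, -0.2804, 0.1587]
tool_rot: [3.137, 0.134, 0.003]
contact_force: [0.4, 0.4, -3.9]
opening: 0.0153
grip_force: 59.3
```

```bash
python3 -c "
from h import *
plan([.4777,-.281,.13],4.9)
for n in ('top','side'):
    cv2.imwrite(f'pics/{n}3.png',get_image(n)[:,:,::-1])
a,b=cv2.imread('pics/top3.png')[165:245,340:420],cv2.imread('pics/side3.png')[150:230,345:425]
cv2.imwrite('pics/c5.png',np.hstack([cv2.resize(a,(400,400),interpolation=2),cv2.resize(b,(400,400),interpolation=2)]))"
```

```text
t 16.8 pos [ 0.4794 -0.2804  0.1587] psi 4.89 tilt [ 0.0019 -0.0015 -1.    ] F [ 0.4  0.4 -3.9] open 0.0153 grip 59.3 q5 0.82
tool shift mm [-1.8  0.4 28.7]
spin deg -0.01
```

View pics/c5.png

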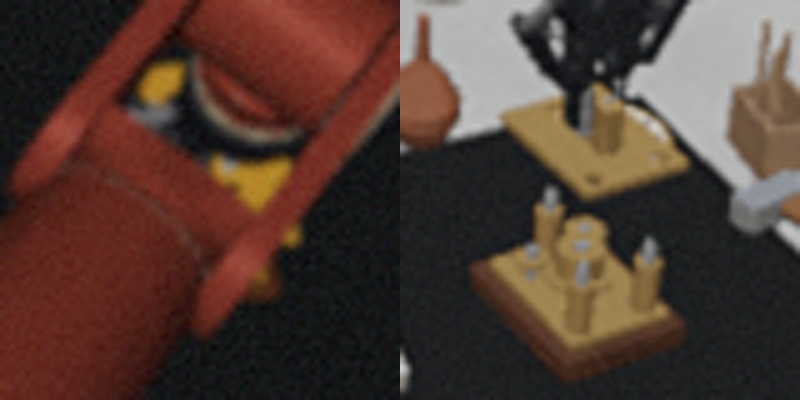

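The side view shows the plate held level above the movement, two-hole end towards the two-pin end: holes at about (383.4,185.6) and (396.6,181.0), pins below. I'll check the plate's offset in the grip from its contour corners and holes.

```bash
python3 - <<'E'
from h import *
np.set_printoptions(precision=4,suppress=True)
o=get_obs(); p=np.array(o["tool_pos"]); z=p[2]-.0132
a=np.radians(184.9); X=np.array([np.cos(a),np.sin(a)]);Y=np.array([-X[1],X[0]])
s=lambda u,v:(345+(u-400)/5,150+v/5)
def loc(uv,zz): 
    d=onz("side",uv,zz)[:2]-p[:2]; return np.array([d@X,d@Y])*1000
for n,uv,zz in [("holeA",(592,178),z+.004),("holeB",(658,155),z+.004),("cornL",(502,117),z+.006),("cornF",(588,193),z+.006),("cornR",(690,158),z+.006)]:
    print(n,loc(s(*uv),zz))
# pins by side view (relative check): tops at .084 are the brightest; compare seat from side and top
for uv in [(374.5,189.5),(394.3,200.3),(381,204)]: print("pin side",onz("side",uv,.075))
im=cv2.imread("pics/side3.png"); print(grey(im,(358,183,48,34),60,110))
E
```

```text
holeA [ 43.468  -25.4413]
holeB [40.8892 28.8491]
cornL [-45.049  -40.5708]
cornF [ 59.2682 -39.16  ]
cornR [56.1471 43.7366]
pin side [ 0.5184 -0.2753  0.075 ]
pin side [ 0.4343 -0.3076  0.075 ]
pin side [ 0.433  -0.2554  0.075 ]
[(array([374.5, 189.5]), np.int32(8)), (array([381.5, 195. ]), np.int32(2)), (array([381. , 198.5]), np.int32(6)), (array([394.2222, 200.1111]), np.int32(9)), (array([371.    , 199.7143]), np.int32(7)), (array([381., 204.]), np.int32(13)), (array([370.5, 204.5]), np.int32(4))]
```

Correction: my clicked pixels from the enlarged crops sit about 0.5 px too high, because of the pixel-centre convention. I'll redo the pins and the held holes with upsampled masks.

```bash
python3 - <<'E'
from h import *
np.set_printoptions(precision=4,suppress=True)
def blobs(im,box,f,amin):
    x,y,w,h=box; hsv=cv2.cvtColor(cv2.resize(im[y:y+h,x:x+w],None,fx=8,fy=8,interpolation=2),cv2.COLOR_BGR2HSV)
    n,l,st,c=cv2.connectedComponentsWithStats(f(hsv).astype(np.uint8))
    return [((c[i]+.5)/8-.5+[x,y],st[i,4]) for i in range(1,n) if st[i,4]>amin]
t=cv2.imread("pics/top0.png"); s=cv2.imread("pics/side0.png"); s3=cv2.imread("pics/side3.png")
g=lambda h:(h[...,1]<110)&(h[...,2]>120)
T=blobs(t,(357,180,44,48),g,100); S=blobs(s,(358,186,48,31),lambda h:(h[...,1]<70)&(h[...,2]>105),100)
near=lambda L,q:min(L,key=lambda b:np.hypot(*(b[0]-q)))
P=[]
for a,b in [((378,187.5),(374.5,189.5)),((389.9,213.9),(394.3,200.2)),((372,215.3),(381,204))]:
    u,v=near(T,a),near(S,b); P.append((onz("top",u[0],.075),onz("side",v[0],.075))); print(u,v,tri(u[0],v[0]),*P[-1])
for k in (0,1):
    q=[p[k] for p in P]; m=(q[1]+q[2])/2; d=m-q[0]; e=q[1]-q[2]
    print(("top","side")[k],"seat",(m+q[0])/2,"yaw",np.degrees(np.arctan2(d[1],d[0])),np.degrees(np.arctan2(e[1],e[0]))+90,np.linalg.norm(d),np.linalg.norm(e))
# held plate holes/contour in side3
p=np.array(get_obs()["tool_pos"]); z=p[2]-.0132; a=np.radians(184.9)
X=np.array([np.cos(a),np.sin(a)]);Y=np.array([-X[1],X[0]])
def loc(uv,zz):
    d=onz("side",uv,zz)[:2]-p[:2]; return np.array([d@X,d@Y])*1000
for uv in [(592,178),(658,155)]: print("hole",loc((345+(uv[0]-400)/5-.5,150+uv[1]/5-.5),z+.003))
for b in blobs(s3,(365,165,40,26),lambda h:(h[...,0]<35)&(h[...,1]>60)&(h[...,2]<105)&(h[...,2]>40),60): print("dark",b,loc(b[0],z+.003))
E
```

```text
(array([378.0418, 187.3959]), np.int32(532)) (array([374.6048, 189.7305]), np.int32(582)) (array([ 0.5211, -0.2774,  0.0717]), np.float64(8.023207838928817e-05)) [ 0.5204 -0.2771  0.075 ] [ 0.517 -0.275  0.075]
(array([389.9023, 213.8626]), np.int32(472)) (array([394.2551, 200.1936]), np.int32(638)) (array([ 0.439 , -0.3107,  0.0714]), np.float64(0.0005365269958066888)) [ 0.4382 -0.3105  0.075 ] [ 0.4349 -0.3078  0.075 ]
(array([372.0766, 215.3629]), np.int32(417)) (array([381.0566, 204.1641]), np.int32(802)) (array([ 0.4342, -0.2566,  0.0731]), np.float64(0.000368222837466493)) [ 0.4338 -0.2565  0.075 ] [ 0.4321 -0.2551  0.075 ]
top seat [ 0.4782 -0.2803  0.075 ] yaw -175.6343691013263 4.696751061963198 0.08463338324541853 0.05410119711349221
side seat [ 0.4753 -0.2782  0.075 ] yaw -175.58065573729618 3.0826922232244556 0.08375517788477424 0.0527467068487916
hole [ 39.031  -24.3885]
hole [36.3965 30.0606]
dark (array([384.8964, 166.6179]), np.int32(298)) [-55.0396  45.9681]
dark (array([377.8733, 172.2978]), np.int32(366)) [-35.1055   3.8379]
dark (array([383.2969, 172.8825]), np.int32(200)) [-23.3084  18.3248]
dark (array([393.5939, 171.4733]), np.int32(171)) [-14.4309  54.8622]
dark (array([385.5378, 184.0877]), np.int32(3676)) [ 38.0483 -13.3281]
dark (array([372.228 , 190.1047]), np.int32(74)) [ 47.36   -71.2035]
```

The top camera is consistent: seat (0.4782, −0.2803), yaw ≈184.5°. Its bias cancels because the plate was measured with the same camera. The TCP target is (0.4794, −0.2806), where the tool already is. Descending close to the pin tips, then checking.

Request:
servo_tool([
  [0.0, 0, 0, 20, 0.3],
  [0.0, 0, 0, 20, 0],
  [0.0, 0, 0, 14, 0],
  [0.0, 0, 0, 0, 0],
  [0.0, 0, 0, 0, 0],
])

```text
t: 17.52
tool_pos: [0.479, -0.2801, 0.1035]
tool_rot: [3.139, 0.126, 0.001]
contact_force: [-0.7, -1.0, -3.6]
opening: 0.0149
grip_force: 59.3
```

```bash
python3 -c "
from h import *
plan([.4794,-.2806,.0985],4.5)
im=get_image('side')[:,:,::-1]; cv2.imwrite('pics/side4.png',im)
cv2.imwrite('pics/c6.png',cv2.resize(im[160:225,350:415],(585,585),interpolation=2))
c,s=np.cos(np.radians(184.6)),np.sin(np.radians(184.6))
p=np.array(get_obs()['tool_pos'])
for x,y in [(55,40),(55,-40),(-55,40),(-55,-40),(42,27),(42,-27)]:
    X=x+1.2; w=[p[0]+(c*X-s*y)/1e3,p[1]+(s*X+c*y)/1e3,p[2]-.0132+.006]
    print(x,y,((proj('side',w)+.5-[350,160])*9).round())"
```

```text
t 17.52 pos [ 0.479  -0.2801  0.1035] psi 4.58 tilt [ 4.e-04 -3.e-04 -1.e+00] F [-0.7 -1.  -3.6] open 0.0149 grip 59.3 q5 0.83
tool shift mm [0.4 0.5 5. ]
spin deg 0.08
55 40 [459. 322.]
55 -40 [280. 379.]
-55 40 [299. 179.]
-55 -40 [126. 231.]
42 27 [410. 313.]
42 -27 [290. 351.]
```

View pics/c6.png

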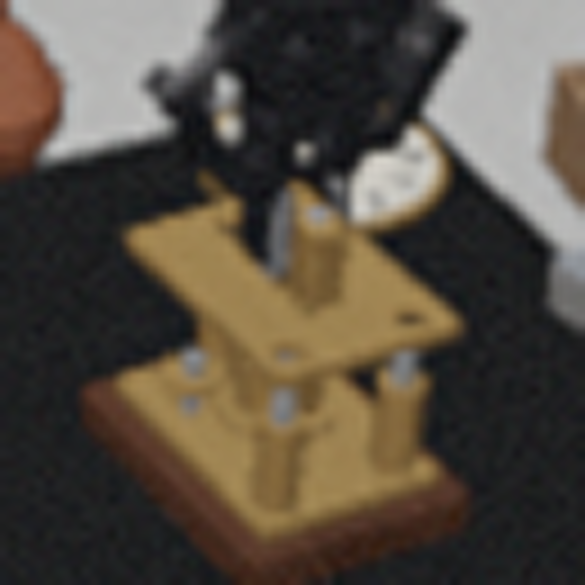

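Side view: holes at about (410,318) and (288,355), directly above the pins at (404,368) and (284,405). The 6 px sideways offset is what perspective predicts. Lowering gently.

Request:
servo_tool([
  [0.0, 0.3, 0.3, 3, 0],
  [0.0, 0, 0, 3, 0],
  [0.0, 0, 0, 3, 0],
  [0.0, 0, 0, 3, 0],
  [0.0, 0, 0, 2, 0],
  [0.0, 0, 0, 0, 0],
])

```text
t: 18.32
tool_pos: [0.4788, -0.2801, 0.089]
tool_rot: [-3.139, -0.126, 0.001]
contact_force: [0.5, -0.6, -3.5]
opening: 0.0155
grip_force: 59.3
```

```bash
python3 -c "
from h import *
plan([.4794,-.2806,.0792],4.5)"
```

```text
t 18.32 pos [ 0.4788 -0.2801  0.089 ] psi 4.58 tilt [-4.e-04  3.e-04 -1.e+00] F [ 0.5 -0.6 -3.5] open 0.0155 grip 59.3 q5 0.83
tool shift mm [0.5 0.6 9.8]
spin deg 0.08
```

The plate is 8 mm over the pins with no side force. Continuing down.

Request:
servo_tool([
  [0.0, 0, 0, 2, 0],
  [0.0, 0, 0, 2, 0],
  [0.0, 0, 0, 2, 0],
  [0.0, 0, 0, 1.5, 0],
  [0.0, 0, 0, 0, 0],
])

```text
t: 18.95
tool_pos: [0.4789, -0.28, 0.0816]
tool_rot: [-3.139, -0.126, 0.0]
contact_force: [0.5, -0.2, -4.4]
opening: 0.015
grip_force: 59.3
```

Request:
servo_tool([
  [0.0, 0, 0, 1, 0],
  [0.0, 0, 0, 1, 0],
  [0.0, 0, 0, 0, 0],
])

```text
t: 19.32
tool_pos: [0.4789, -0.2801, 0.0797]
tool_rot: [-3.139, -0.126, 0.0]
contact_force: [-0.2, -0.1, -3.6]
opening: 0.0151
grip_force: 59.3
```

Request:
servo_tool([
  [0.0, 0, 0, 1, 0],
  [0.0, 0, 0, 1, 0],
  [0.0, 0, 0, 0, 0],
])

```text
t: 19.7
tool_pos: [0.4794, -0.2805, 0.0792]
tool_rot: [3.139, 0.126, 0.001]
contact_force: [-3.5, 1.8, 5.0]
opening: 0.0152
grip_force: 60.9
```

Request:
servo_tool([
  [0.0, 0, 0, 0.5, 0],
  [0.0, 0, 0, 0, 0],
])

```text
t: 19.95
tool_pos: [0.4794, -0.2805, 0.0792]
tool_rot: [3.139, 0.126, 0.001]
contact_force: [-4.8, 3.9, 8.7]
opening: 0.0151
grip_force: 61.3
```

Contact at TCP z = 0.0792, exactly the predicted seated height. Relaxing, releasing and withdrawing.

Request:
servo_tool([
  [0.0, 0, 0, -0.8, 0],
  [0.45, 0, 0, 0, 0],
  [0.45, 0, 0, 0, 0],
  [0.45, 0, 0, 0, 0],
  [0.45, 0, 0, 0, 0],
  [0.45, 0, 0, -10, 0],
  [0.45, 0, 0, -30, 0],
  [0.45, 0, 0, -50, 0],
  [0.45, 0, 0, -50, 0],
  [0.45, 0, 0, -30, 0],
])

```text
t: 21.2
tool_pos: [0.4799, -0.2808, 0.2526]
tool_rot: [3.136, 0.126, 0.006]
contact_force: [0.2, 0.4, 0.5]
opening: 0.0381
grip_force: 0.0
```

Request:
servo_tool([
  [0.45, -20, 40, 0, 0],
  [0.45, -20, 40, 0, 0],
  [0.45, -20, 40, 0, 0],
  [0.45, -20, 40, 0, 0],
  [0.45, -20, 40, 0, 0],
  [0.45, 0, 40, 0, 0],
  [0.45, 0, 0, 0, 0],
  [0.45, 0, 0, 0, 0],
])

```text
t: 22.2
tool_pos: [0.3986, -0.527, 0.2484]
tool_rot: [-3.139, -0.126, -0.0]
contact_force: [1.2, -0.5, 0.1]
opening: 0.0386
grip_force: 0.0
```

```bash
python3 -c "
from h import *
plan(None)
t=get_image('top')[:,:,::-1]; s=get_image('side')[:,:,::-1]
cv2.imwrite('pics/top5.png',t); cv2.imwrite('pics/side5.png',s)
big=cv2.resize(s[170:220,350:400],(400,400),interpolation=2)
m=cv2.resize(t[170:240,345:415],(400,400),interpolation=2)
full=cv2.resize(t,(320,200),interpolation=3); f2=cv2.resize(s,(320,200),interpolation=3)
cv2.imwrite('pics/c7.png',np.vstack([np.hstack([big,m]),np.hstack([full,f2,np.zeros((200,160,3),np.uint8)])]))"
```

```text
t 22.2 pos [ 0.3986 -0.527   0.2484] psi 4.59 tilt [ 1.e-04  3.e-04 -1.e+00] F [ 1.2 -0.5  0.1] open 0.0386 grip 0.0 q5 0.45
```

View pics/c7.png

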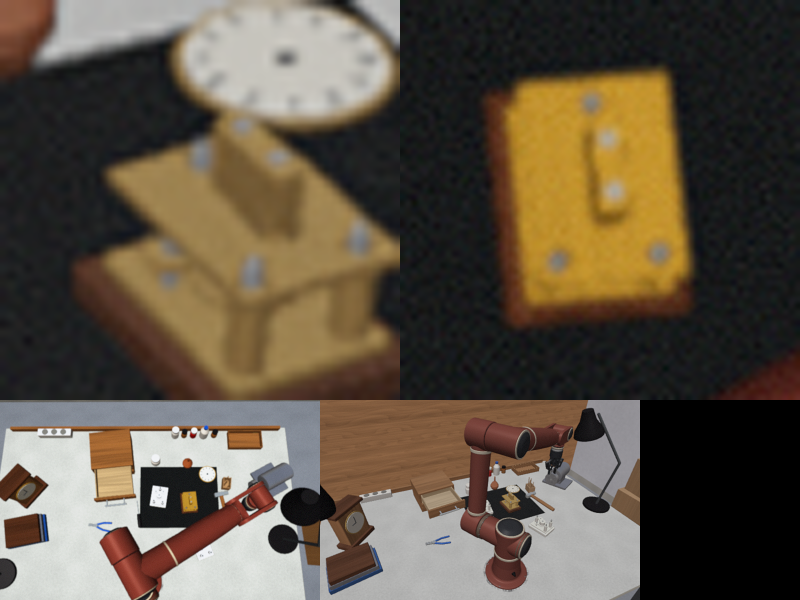

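All three pins stand through the holes, the plate sits flush and level with its bridge up, the drawer is open and the other objects are where they were.

```bash
python3 -c "
from station import finish_job
print(finish_job())"
```

```text
the job is handed in; nothing more can be done
None
```

The job is handed in after about 22 s of robot time: the drawer is open at its stop, and the brass plate is released flush on the three pillars, two-hole end on the two-pin end and bridge up.

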